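# Unpile the spare parts into their rests

### The job

Spare parts have been left in a pile: a carton, a module on it, a bus plug on that and a relay on top. Take the pile apart from the top down and set each part straight into the aluminium rest that fits its length (the shortest rest for the relay, the next for the bus plug, then the module, the longest for the carton), upright as it stands now, its long side running from lip to lip, squarely in the middle of the plate. Do not tip anything over and do not shift the flat blue box.

Things in the scene. Friction and masses are not known exactly. Their poses are not given: they have to be found in the camera images.
- relay_center (a point): light grey plug-in relay, an upright block 21 (x) x 27 (y) x 32 (z) mm, top of the pile; the point is its centre, half-way up (16 mm above its base). Grip across 21 mm (its x). 27 mm side = its y
- plug_center (a point): black bus plug lying flat, 32 (x) x 64 (y) mm over all, 16 mm high; solid body 32 mm wide from y -20 to +26 mm, a plug face to +32 and a thin cable stub to -32. It lies on the module, the relay stands on it. The point is in the middle of its length and width, 8 mm above its underside. Grip across 32 mm (its x)
- module_center (a point): dark box-shaped I/O module with a coloured top, 100 (x) x 41 (y) x 69 (z) mm, standing on the carton; note that its long side is its own x axis. The point is its centre, 34.5 mm above its base. Grip across 41 mm (its y), near its top
- carton_center (a point): white carton, 62 (x) x 148 (y) x 34 (z) mm over all with the splayed flap at one end; solid and stiff, behaves as a block of that size. It lies flat on the bench at the bottom of the pile; the point is its centre, 17 mm above its base. Grip across 62 mm (its x)
- rest_relay_floor (a point): the rest for the relay: a fixed bare-aluminium plate 45 mm wide (its x) with an upturned lip at each end of its y axis; 47 mm clear between the lips (relay 27 mm long, so 10 mm to spare at each end), no lip along its two long sides. Plate 3 mm thick, lips 3 mm thick, their tops 13 mm above the plate. The point is the centre of the plate's upper face, 3 mm above the bench; z up
- rest_plug_floor (a point): the rest for the bus plug: a fixed bare-aluminium plate 56 mm wide (its x) with an upturned lip at each end of its y axis; 84 mm clear between the lips (bus plug 64 mm long, so 10 mm to spare at each end), no lip along its two long sides. Plate 3 mm thick, lips 3 mm thick, their tops 13 mm above the plate. The point is the centre of the plate's upper face, 3 mm above the bench; z up
- rest_module_floor (a point): the rest for the module: a fixed bare-aluminium plate 65 mm wide (its x) with an upturned lip at each end of its y axis; 120 mm clear between the lips (module 100 mm long, so 10 mm to spare at each end), no lip along its two long sides. Plate 3 mm thick, lips 3 mm thick, their tops 13 mm above the plate. The point is the centre of the plate's upper face, 3 mm above the bench; z up
- rest_carton_floor (a point): the rest for the carton: a fixed bare-aluminium plate 86 mm wide (its x) with an upturned lip at each end of its y axis; 176 mm clear between the lips (carton 148 mm long, so 14 mm to spare at each end), no lip along its two long sides. Plate 3 mm thick, lips 3 mm thick, their tops 13 mm above the plate. The point is the centre of the plate's upper face, 3 mm above the bench; z up
- ferrule_box: flat blue box with a grey lid, closed, 93 (x) x 133 (y) x 29 (z) mm, lies among the rests and is to be left alone; origin at the centre of its underside

How it is judged (in metres and radians):
On the way, in this order (a step that is already met when the one before it is completed fails the run):
1. the small relay stands released in its own rest (x of relay_center in the frame of rest_relay_floor between -0.013 and 0.013 m and y of relay_center in the frame of rest_relay_floor between -0.013 and 0.013 m and z of relay_center in the frame of rest_relay_floor between 0.012 and 0.02 m and angle between the y axis of relay_center and the y axis of rest_relay_floor, either way round below 0.25 rad and angle between relay_center's own z axis and vertical below 0.1 rad and contact force between the fingers and relay below 0.05 N and linear speed of relay below 0.02 m/s), for 0.2 s.
2. the bus plug stands released in its own rest (x of plug_center in the frame of rest_plug_floor between -0.013 and 0.013 m and y of plug_center in the frame of rest_plug_floor between -0.013 and 0.013 m and z of plug_center in the frame of rest_plug_floor between 0.004 and 0.012 m and angle between the y axis of plug_center and the y axis of rest_plug_floor, either way round below 0.25 rad and angle between plug_center's own z axis and vertical below 0.1 rad and contact force between the fingers and plug below 0.05 N and linear speed of plug below 0.02 m/s), for 0.2 s.
3. the module stands released in its own rest (x of module_center in the frame of rest_module_floor between -0.013 and 0.013 m and y of module_center in the frame of rest_module_floor between -0.013 and 0.013 m and z of module_center in the frame of rest_module_floor between 0.0305 and 0.0385 m and angle between the x axis of module_center and the y axis of rest_module_floor, either way round below 0.25 rad and angle between module_center's own z axis and vertical below 0.1 rad and contact force between the fingers and module below 0.05 N and linear speed of module below 0.02 m/s), for 0.2 s.
4. the carton stands released in its own rest (x of carton_center in the frame of rest_carton_floor between -0.013 and 0.013 m and y of carton_center in the frame of rest_carton_floor between -0.017 and 0.017 m and z of carton_center in the frame of rest_carton_floor between 0.013 and 0.021 m and angle between the y axis of carton_center and the y axis of rest_carton_floor, either way round below 0.25 rad and angle between carton_center's own z axis and vertical below 0.1 rad and contact force between the fingers and carton below 0.05 N and linear speed of carton below 0.02 m/s), for 0.2 s.
At the end, for the whole second after the job is handed in: Each part is released and still on its own rest's plate: centre within 13 mm of the plate's centre along both plate axes (carton lengthwise 17 mm), long side within 0.25 rad of lip-to-lip, upright within 0.1 rad, height within 4 mm of lying flat; placed in the order relay, plug, module, carton (all of step 1 and all of step 2 and all of step 3 and all of step 4); the robot touches nothing.
It fails at once if the small relay is tipped over (more than 0.7 rad) (angle between relay_center's own z axis and vertical above 0.7 rad).
It fails at once if the bus plug is tipped over (more than 0.7 rad) (angle between plug_center's own z axis and vertical above 0.7 rad).
It fails at once if the module is tipped over (more than 0.7 rad) (angle between module_center's own z axis and vertical above 0.7 rad).
It fails at once if the carton is tipped over (more than 0.7 rad) (angle between carton_center's own z axis and vertical above 0.7 rad).
It fails at once if the blue box is shifted by more than 20 mm (distance of ferrule_box from where it was at the start of the episode above 0.02 m).
It also fails if it takes over 128 s, if anything falls off the work surface, if the arm or the gripper's body presses on something with over 40 N, if the wrist force passes 120 N, or if a joint passes its speed limit or range.

### The arm

A 6-joint arm with a two-finger parallel gripper is mounted at the origin on a cart in front of the work surface, level with it; the furniture and walls round the work are solid. World frame = base frame: x ahead of the robot, y to its left, z up, the work surface at z = 0. Lengths are in m, angles in degrees, forces in N, time in s.
With the tool pointing down it reaches from about 0.4 to 0.825 m from the base axis. Payload 7 kg.
Tool frame: the origin (TCP) lies on the centre line of the jaws, within the pads' length; the fingertips stand 19 mm ahead of it and the grasp point (between the pads) is the TCP; z points along the fingers, y is the line along which they close (so a half turn about z gives the same grasp; the last joint's range is limited). The gripper opens to 88 mm and grips with 3 to 60 N. Pads are 19 mm wide; open, the fingers measure 130 mm over their backs; the gripper's body (78 mm by 193 mm) begins 47 mm behind the grasp point.
Start: joints at [92.538, 20.546, 0.682, 0, -70.136, -16.507], TCP at [0.163, 0.655, 0.246] pointing down, gripper open.
Joint ranges: [-176.03, 176.03], [-82.01, 121.73], [-58.28, 71.71], [-173.87, 95.51], [-174.79, -0.11], [-173.66, 173.66]. Speed limits (degrees/s): [136.94, 136.94, 172.46, 180, 180, 180].

### API

Orientations are given as [roll, pitch, yaw] about the fixed x, y, z axes, in that order (R = Rz(yaw) Ry(pitch) Rx(roll)).
In Python, from plant import get_state, capture, close_job gives the robot as it stands.
- The arm moves only by the tool apply_moves, never from a script. Its argument "targets" is a list of rows, each a list of 7 numbers: the opening, from 0 (shut) to 1 (fully open), then the shift along the tool's x, y, z normalised to -1 to 1, where 1 is 1000 mm, then the turn, a rotation vector about the tool's x, y, z normalised to -1 to 1, where 1 is 90 degrees. In form: [[claw, tx, ty, tz, ax, ay, az], ...]. A call has 1 to 20 rows; each row shifts and turns the commanded pose from where the row before left it, along the tool's axes as they then stand; what a row does not reach is not made up. A row lasts 1/12 s, in which the tool goes at most 41.7 mm and 7.16 degrees, less where a joint would pass 70% of its speed; a pose out of reach is approached as far as the arm can. A call with a number of a shift or a turn outside -1 to 1 is refused whole. A call with a gripper value outside its range is refused whole. The fingers move at their own pace and stop on an object; "newtons" is the grip in N (left out, the last holds). Time passes only in rows, so rows that do not move let the fingers close. It gives the time, the measured TCP pose, the force, the opening and the grip force at its end, in the units of the state.
- get_state(): the state, without advancing time (a new reading comes with each control period).
- capture(name): name is "scene" or "top" or "wrist"; returns a dict with "frame" (400x640x3 uint8, red, green, blue), "range_z" (400x640 float32, m along the optical axis (not along the pixel's ray), 0 where there is no reading), "camera_matrix" (3x3 intrinsics, pixels), "T" (4x4, takes a point from camera to world coordinates). Camera axes: x right, y down, z forward; pixel columns grow to the right and rows downward; lengths in m; the calibration is good to about 2 mm. A picture is of the moment at which its call begins.
- close_job(): hands the job in; it is judged then, once.
The state is a dict: "time_s": time; "joints": joint angles; "qd": joint speeds; "joint_torque": joint torques, N m; "tcp_pos": TCP position; "eef_rot": TCP orientation; "contact_force": force on the tool from outside, world axes, zero at the start; "moment": the same for the moment, N m; "gripper_width": finger opening in m; "gripper_force": force on a finger pad.
Only numpy, scipy, OpenCV 4.12 (cv2) and the standard library are available. Lean on these libraries where they do the work, as an engineer would, in place of code of your own. Each camera call takes 0.05 s, during which the arm holds its last target. There are 200 camera calls.

## Working session

There is one attempt and no reset: what is moved stays moved. The work goes in short steps, Python scripts to look and compute and a tool call to move; the robot and the scene stay as the last step left them, time stands still between calls to the robot, and variables do not carry over. Pictures are saved under pics/ and viewed, at most 14 in all, crops included, and the job is handed in when it is done.

Besides the shell and the picture viewer there is one more tool, called after "Request:" as name(argument=value, ...), one argument or row to a line, values as JSON. apply_moves: Moves the arm, as the interface text tells. Scaled input: -1 to 1 covers 1000 mm each way for a shift and 90 degrees each way for a turn. Its arguments: {"type":"object","properties":{"targets":{"type":"array","items":{"type":"array","items":{"type":"number"}}},"newtons":{"type":"number"}},"required":["targets"]}

```bash
mkdir -p pics; ls
python3 - <<'E'
from plant import *
import cv2,numpy as np
print(get_state())
for n in("top","scene"):
    c=capture(n); cv2.imwrite(f"pics/{n}0.png",c["frame"][:,:,::-1]); np.savez(f"{n}0.npz",**c); print(n,c["camera_matrix"].round(1).tolist(),c["T"].round(3).tolist())
E
```

```text
pics
{'time_s': 0.0, 'joints': array([ 9.25396131e+01,  2.05904320e+01,  6.33217104e-01, -2.03318689e-02,
       -7.01353286e+01, -1.65065410e+01]), 'qd': array([ 0.04991053, -0.05609466, -0.01789322, -0.03325111, -0.04649697,
       -0.08174592]), 'joint_torque': array([ 8.63644673e-04, -5.82716274e+01,  2.93061072e+01,  6.99706972e+00,
        7.16474999e-03, -1.50871174e-04]), 'tcp_pos': array([0.1628352 , 0.6545887 , 0.24462909]), 'eef_rot': array([ 1.79905839e+02, -7.97093653e-03, -1.39738455e+01]), 'contact_force': array([ 0.27708553, -0.45469025,  0.45243913]), 'moment': array([-0.08274116,  0.03255551, -0.00208564]), 'gripper_force': 0.0, 'gripper_width': 0.08759322387648726}
top [[454.3, 0.0, 316.5], [0.0, 454.3, 194.5], [0.0, 0.0, 1.0]] [[-0.027, -0.998, 0.051, 0.489], [-1.0, 0.027, -0.008, -0.143], [0.006, -0.051, -0.999, 0.936], [0.0, 0.0, 0.0, 1.0]]
scene [[459.9, 0.0, 320.1], [0.0, 459.9, 187.5], [0.0, 0.0, 1.0]] [[0.446, -0.678, 0.584, 0.027], [-0.895, -0.335, 0.294, -0.391], [-0.004, -0.654, -0.756, 0.738], [0.0, 0.0, 0.0, 1.0]]
```

View pics/top0.png

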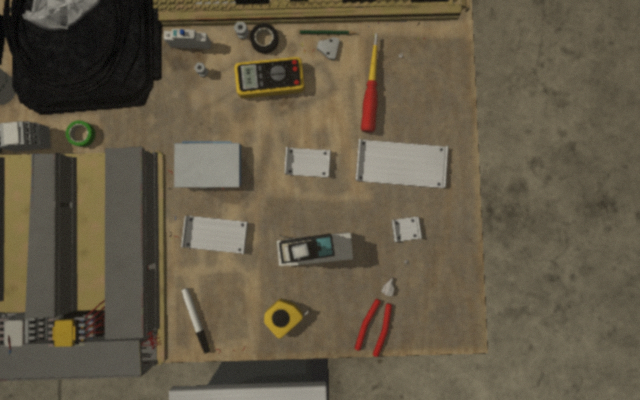

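View pics/scene0.png

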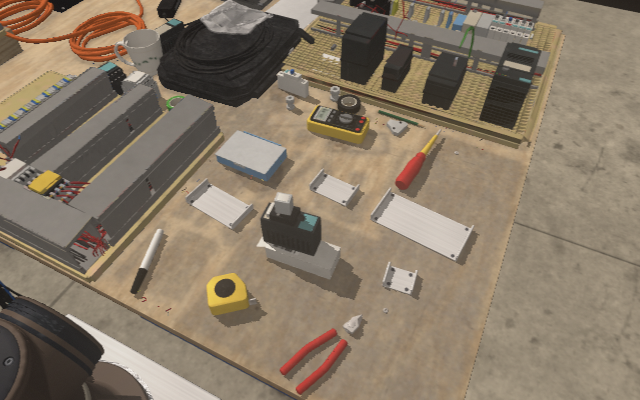

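```bash
cat > h.py <<'E'
import cv2,numpy as np
def cloud(c):
    K,T,d=c["camera_matrix"],c["T"],c["range_z"]
    v,u=np.mgrid[0:400,0:640]
    p=np.stack([(u-K[0,2])/K[0,0]*d,(v-K[1,2])/K[1,1]*d,d],-1)
    P=p@T[:3,:3].T+T[:3,3]; P[d<=0]=np.nan
    return P
def at_z(c,u,v,z):
    K,T=c["camera_matrix"],c["T"]
    r=T[:3,:3]@np.linalg.inv(K)@np.array([u,v,1.]); 
    return T[:3,3]+r*(z-T[2,3])/r[2]
def rect(P,m):
    (c,s,a)=cv2.minAreaRect((P[m][:,:2]*1000).astype(np.float32)); return np.round([*c,*s,a],1),int(m.sum())
E
python3 - <<'E'
from h import *
c=dict(np.load("top0.npz"));P=cloud(c)
f=c["frame"][:,:,::-1]
def crop(u0,u1,v0,v1,k): return cv2.resize(f[v0:v1,u0:u1],None,fx=k,fy=k,interpolation=cv2.INTER_CUBIC)
a=np.hstack([crop(270,360,220,280,4),crop(380,440,205,265,4)])
b=np.hstack([crop(280,340,140,185,4),crop(350,455,130,195,4)[:180]])
cv2.imwrite("pics/a.png",crop(170,260,205,260,6)); 
im=np.zeros((580,790,3),np.uint8)
def put(i,x,y): im[y:y+i.shape[0],x:x+i.shape[1]]=i
put(crop(270,360,225,275,5),0,0)     # pile
put(crop(385,430,208,248,6),460,0)   # relay rest
put(crop(278,338,140,185,4),0,255)   # plug rest
put(crop(350,455,130,195,4),250,255) # carton rest
put(crop(175,255,210,260,2),0,440)
cv2.imwrite("pics/crops.png",im)
bench=P[255:285,225:260,2]; print("bench",np.nanmean(bench),np.nanstd(bench))
for n,(u0,u1,v0,v1) in dict(relay=(385,430,210,248),plug=(278,338,140,185),carton=(350,455,130,195),module=(175,255,210,260),pile=(270,360,225,275),box=(165,250,135,195)).items():
    Q=P[v0:v1,u0:u1]; z=Q[...,2]
    bands=[(.0015,.03)] if n not in("pile",) else [(.02,.045),(.08,.109),(.109,.125),(.125,.16)]
    for lo,hi in bands:
        m=(z>lo)&(z<hi)
        if m.sum()>5: print(n,lo,*rect(Q,m),np.nanmedian(z[m]).round(4))
print(np.histogram(P[225:275,270:360,2],bins=np.arange(-.01,.17,.01)))
E
```

```text
bench -0.00032366658903682346 0.0016632701685518698
relay 0.0015 [ 462.4 -333.7   90.6   75.6   87.6] 547 0.0031
plug 0.0015 [ 605.1 -133.2  122.2   91.5   88.5] 1124 0.0031
carton 0.0015 [ 600.1 -328.9  216.4  133.2   88.4] 3012 0.003
module 0.0015 [461.1  61.1 162.3 100.   88.4] 1947 0.0032
pile 0.02 [ 429.4 -142.4   60.   148.3    1.8] 758 0.0333
pile 0.08 [ 433.3 -127.8   39.5   98.9    6.7] 636 0.1022
pile 0.109 [ 431.  -121.6   32.    63.8    7.4] 349 0.118
pile 0.125 [ 433.3 -117.6   20.5   26.5   12.1] 200 0.1509
box 0.0015 [605.5  74.4 174.3 122.5  88.5] 3034 0.0275
(array([1495,  995,   11,   81,  673,   10,    8,   12,   15,   14,   62,
        563,  298,   51,    9,   37,  151]), array([-0.01,  0.  ,  0.01,  0.02,  0.03,  0.04,  0.05,  0.06,  0.07,
        0.08,  0.09,  0.1 ,  0.11,  0.12,  0.13,  0.14,  0.15,  0.16]))
```

View pics/crops.png

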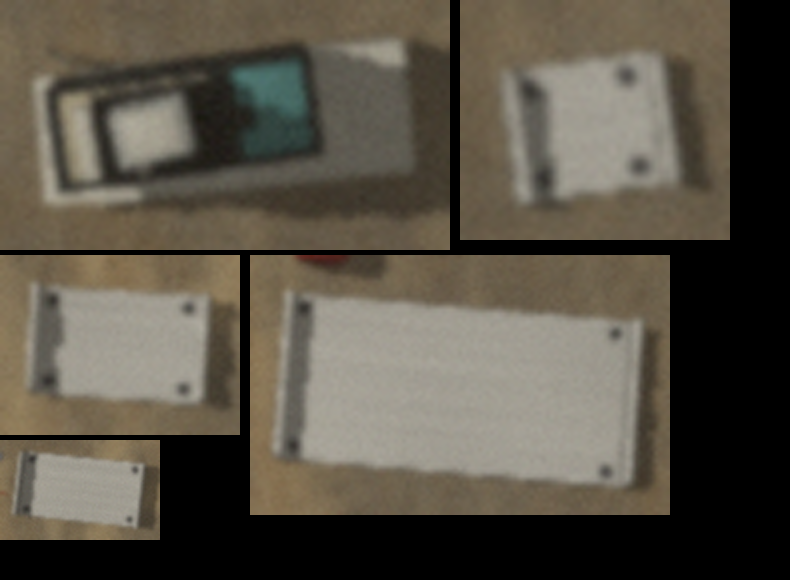

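View pics/a.png

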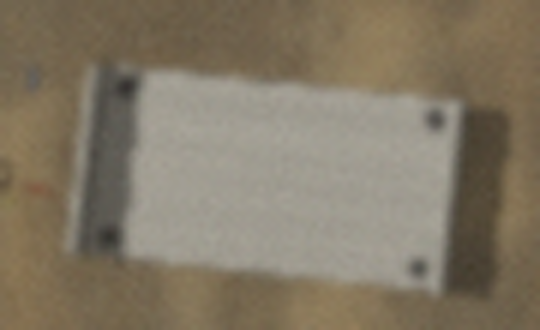

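Run:
```python
from h import *
c=dict(np.load("top0.npz"))
D=dict(relay=([(530,90),(627,75),(640,165),(543,178)],460,0,6,385,208),
plug=([(50,301),(188,308),(183,388),(48,380)],0,255,4,278,140),
module=([(127,86),(434,119),(417,267),(110,236)],0,0,6,170,205),
carton=([(304,308),(615,334),(606,472),(293,445)],250,255,4,350,130))
# outer corners of lip tops (z=.016): left lip top-edge
L=dict(relay=[(503,70),(660,50),(680,185),(520,203)],plug=[(32,285),(209,295),(204,402),(27,392)],
module=[(90,65),(462,102),(443,293),(67,252)],carton=[(288,292),(642,320),(632,487),(274,458)])
for n,(p,x0,y0,k,u0,v0) in D.items():
  for pts,z in((p,.003),(L[n],.016)):
    q=np.array([at_z(c,(x-x0+.5)/k-.5+u0,(y-y0+.5)/k-.5+v0,z)[:2] for x,y in pts])*1000
    r=(q[0]+q[3]-q[1]-q[2])/2; s=(q[0]+q[1]-q[2]-q[3])/2
    print(n,q.mean(0).round(1),"len",np.linalg.norm(r).round(1),"wid",np.linalg.norm(s).round(1),"yaw x",np.degrees(np.arctan2(-r[0],r[1])).round(1),np.degrees(np.arctan2(s[1],s[0])).round(1))
```

```text
relay [ 462.  -330.3] len 33.6 wid 30.6 yaw x 6.6 6.2
relay [ 462.4 -329.6] len 53.9 wid 45.4 yaw x 5.2 5.8
plug [ 605. -132.] len 70.5 wid 41.3 yaw x -4.7 -4.0
plug [ 603.8 -132.6] len 90.2 wid 54.8 yaw x -4.8 -4.2
module [461.9  59.9] len 105.1 wid 50.9 yaw x -7.5 -7.4
module [462.   59.2] len 126.3 wid 63.6 yaw x -7.5 -7.3
carton [ 597.1 -325.7] len 161.8 wid 71.6 yaw x -6.4 -6.3
carton [ 595.8 -325.4] len 181.9 wid 85.5 yaw x -6.1 -6.2
```

```bash
cat >> h.py <<'E'
def go(x,y,z,yaw):
    "remaining move in mm, tool axes at present yaw, and the turn in degrees about tool z"
    from plant import get_state
    s=get_state(); t=s["tcp_pos"]*1000; a=np.radians(s["eef_rot"][2]); d=np.array([x,y,z])-t
    print("tx %.1f ty %.1f tz %.1f mm"%(d[0]*np.cos(a)+d[1]*np.sin(a), d[0]*np.sin(a)-d[1]*np.cos(a), -d[2]),"az %.2f deg"%(s["eef_rot"][2]-yaw),s["eef_rot"].round(2),t.round(1),s["gripper_width"].round(4),s["time_s"])
E
python3 - <<'E'
from h import *
P=cloud(dict(np.load("top0.npz"))); z=P[...,2]
print(np.nanmax(z[:,:170]),np.nanmax(z[:,170:480])); P=cloud(dict(np.load("scene0.npz")));m=(P[...,1]>.1)&(P[...,1]<.8)&(P[...,0]<.65)&(P[...,0]>.1);print(np.nanpercentile(P[m][:,2],[50,95,99,100]))
E
```

```text
0.21600884026086842 0.15515418012168358
[0.05124477 0.1074592  0.11385944 0.12273087]
```

Request:
apply_moves(
  targets=[
    [1,0,0,0,0,0,0.0768],
    [1,0,0,0,0,0,0.0768],
    [1,0,0,0,0,0,0.0768],
    [1,0,0,0,0,0,0.0768],
    [1,0,0,0,0,0,0.0768],
    [1,0,0,0,0,0,0.0768],
    [1,0,0,0,0,0,0.0768],
    [1,0,0,0,0,0,0.0768],
    [1,0,0,0,0,0,0.0768],
    [1,0,0,0,0,0,0.0768],
    [1,0,0,0,0,0,0.0768],
    [1,0,0,0,0,0,0],
  ],
)

```text
time_s: 1.1
tcp_pos: [0.1629, 0.6548, 0.245]
eef_rot: [180.0, -0.1, -90.3]
contact_force: [0.0, 0.2, 0.0]
gripper_width: 0.088
gripper_force: 0.0
```

Request:
apply_moves(
  targets=[
    [1,0.0255,-0.0317,0,0,0,0],
    [1,0.0255,-0.0317,0,0,0,0],
    [1,0.0255,-0.0317,0,0,0,0],
    [1,0.0255,-0.0317,0,0,0,0],
    [1,0.0255,-0.0317,0,0,0,0],
    [1,0.0255,-0.0317,0,0,0,0],
    [1,0.0255,-0.0317,0,0,0,0],
    [1,0.0255,-0.0317,0,0,0,0],
    [1,0.0255,-0.0317,0,0,0,0],
    [1,0.0255,-0.0317,0,0,0,0],
    [1,0.0398,0.0036,0,0,0,0],
    [1,0.0398,0.0036,0,0,0,0],
    [1,0.0398,0.0036,0,0,0,0],
    [1,0.0398,0.0036,0,0,0,0],
    [1,0.0398,0.0036,0,0,0,0],
    [1,0.0398,0.0036,0,0,0,0],
    [1,0.0398,0.0036,0,0,0,0],
    [1,0.0398,0.0036,0,0,0,0],
    [1,0.0398,0.0036,0,0,0,0],
    [1,0.0398,0.0036,0,0,0,0],
  ],
)

```text
time_s: 2.77
tcp_pos: [0.4431, 0.0003, 0.2457]
eef_rot: [-180.0, 0.0, -89.7]
contact_force: [1.5, -1.0, -0.1]
gripper_width: 0.088
gripper_force: 0.0
```

```bash
python3 -c "
from h import *; go(433,-118,225,-90)"
```

```text
Traceback (most recent call last):
  File "h.py", line 18, in go
    print("tx %.1f ty %.1f tz %.1f mm"%(d[0]*np.cos(a)+d[1]*np.sin(a), d[0]*np.sin(a)-d[1]*np.cos(a), -d[2]),"az %.2f deg"%(s["eef_rot"][2]-yaw),s["eef_rot"].round(2),t.round(1),s["gripper_width"].round(4),s["time_s"])
                                                                                                                                                                                  ^^^^^^^^^^^^^^^^^^^^^^^^
AttributeError: 'float' object has no attribute 'round'
```

Request:
apply_moves(
  targets=[
    [1,0.04,0.0037,0,0,0,0],
    [1,0.04,0.0037,0,0,0,0],
    [1,0.04,0.0037,0,0,0,0],
    [1,0,0,0,0,0,-0.0667],
    [1,0,0,0,0,0,-0.0667],
    [1,0,0,0,0,0,0],
    [1,0,0,0,0,0,0],
    [1,0,0,0,0,0,0],
  ],
)

```text
time_s: 3.43
tcp_pos: [0.4328, -0.1177, 0.2455]
eef_rot: [180.0, 0.0, -78.0]
contact_force: [-1.5, 1.1, 0.3]
gripper_width: 0.0874
gripper_force: 0.0
```

```bash
sed -i 's/s\["gripper_width"\].round(4),s\["time_s"\]/round(s["gripper_width"],4),round(s["time_s"],2)/' h.py
python3 - <<'E'
from h import *; go(433,-118,143,-78)
from plant import *
c=capture("wrist");np.savez("w1.npz",**c);cv2.imwrite("pics/w1.png",c["frame"][:,:,::-1])
P=cloud(c);z=P[...,2]
for lo,hi in((.145,.156),(.112,.124),(.098,.106),(.03,.037)):
  m=(z>lo)&(z<hi)&(abs(P[...,0]-.433)<.1)&(abs(P[...,1]+.13)<.12)
  if m.sum()>20: print(lo,*rect(P,m),np.median(z[m]))
E
```

```text
tx 0.4 ty -0.1 tz 102.5 mm az -0.05 deg [179.99   0.   -78.05] [ 432.8 -117.7  245.5] 0.0874 3.43
0.145 [ 432.6 -118.4   20.1   26.7   12.4] 733 0.15126057678614285
0.112 [ 430.3 -122.7   32.1   64.5    7.3] 915 0.11867254813143058
0.098 [ 432.4 -128.7   38.9   99.     6.9] 1792 0.10268887372799229
0.03 [ 431.3 -146.    61.5  141.2    4.2] 1890 0.03387651287388865
```

View pics/w1.png

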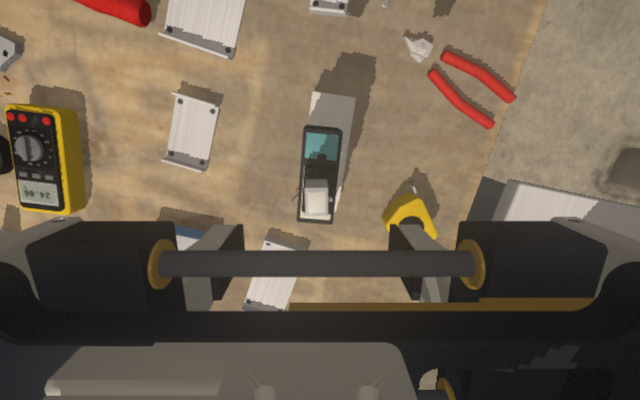

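Request:
apply_moves(
  newtons=20,
  targets=[
    [1,0,0,0.035,0,0,0],
    [1,0,0,0.035,0,0,0],
    [1,0,0,0.02,0,0,0],
    [1,0,0,0.0125,0,0,0],
    [1,0,0,0,0,0,0],
    [1,0,0,0,0,0,0],
    [0,0,0,0,0,0,0],
    [0,0,0,0,0,0,0],
    [0,0,0,0,0,0,0],
    [0,0,0,0,0,0,0],
    [0,0,0,0,0,0,0],
    [0,0,0,0,0,0,0],
    [0,0,0,0,0,0,0],
    [0,0,0,0,0,0,0],
    [0,0,0,0,0,0,0],
    [0,0,0,0,0,0,0],
  ],
)

```text
time_s: 4.82
tcp_pos: [0.4328, -0.118, 0.143]
eef_rot: [180.0, 0.0, -78.0]
contact_force: [-0.2, 0.7, 0.1]
gripper_width: 0.0265
gripper_force: 0.0
```

Request:
apply_moves(
  targets=[
    [0,0,0,0,0,0,0],
    [0,0,0,0,0,0,0],
    [0,0,0,0,0,0,0],
    [0,0,0,0,0,0,0],
    [0,0,0,0,0,0,0],
    [0,0,0,0,0,0,0],
    [0,0,0,-0.005,0,0,0],
    [0,0,0,-0.015,0,0,0],
    [0,0,0,-0.025,0,0,0],
    [0,0,0,-0.025,0,0,0],
    [0,0,0,0,0,0,0],
    [0,0,0,0,0,0,0],
    [0,0,0,0,0,0,0],
  ],
)

```text
time_s: 5.9
tcp_pos: [0.4325, -0.1179, 0.213]
eef_rot: [-180.0, 0.0, -78.0]
contact_force: [-0.7, -0.2, -2.0]
gripper_width: 0.0206
gripper_force: 20.0
```

Run:
```python
from h import *
from plant import *
go(462,-330,29,-84)
print(get_state()["gripper_force"])
c=capture("top");cv2.imwrite("pics/t2.png",c["frame"][:,:,::-1]);P=cloud(c);z=P[...,2]
for lo,hi in((.112,.124),(.098,.106),(.03,.037)):
  m=(z>lo)&(z<hi)&(abs(P[...,0]-.433)<.1)&(abs(P[...,1]+.13)<.12)
  if m.sum()>20: print(lo,*rect(P,m),np.median(z[m]))
```

```text
tx 213.6 ty 15.3 tz 184.0 mm az 6.00 deg [-1.7999e+02  2.0000e-02 -7.8000e+01] [ 432.5 -117.9  213. ] 0.0206 5.9
19.974412322044373
0.098 [ 450.5 -171.2   27.2   12.9   43.5] 62 0.10228438218312447
0.03 [ 431.6 -197.5   51.8   36.6    4. ] 427 0.033431811554469615
```

Request:
apply_moves(
  targets=[
    [0,0.0356,0.00255,0,0,0,0],
    [0,0.0356,0.00255,0,0,0,0],
    [0,0.0356,0.00255,0,0,0,0],
    [0,0.0356,0.00255,0,0,0,0],
    [0,0.0356,0.00255,0,0,0,0],
    [0,0.0356,0.00255,0,0,0,0],
    [0,0,0,0,0,0,0.0667],
    [0,0,0,0.035,0,0,0],
    [0,0,0,0.035,0,0,0],
    [0,0,0,0.035,0,0,0],
    [0,0,0,0.03,0,0,0],
    [0,0,0,0.018,0,0,0],
    [0,0,0,0,0,0,0],
    [0,0,0,0,0,0,0],
    [0,0,0,0,0,0,0],
  ],
)

```text
time_s: 7.2
tcp_pos: [0.4629, -0.3304, 0.0608]
eef_rot: [-180.0, -0.0, -84.0]
contact_force: [-0.1, -0.9, 0.5]
gripper_width: 0.0209
gripper_force: 20.0
```

Run:
```python
from h import *
from plant import *
go(462,-330,28,-84)
c=capture("scene");cv2.imwrite("pics/s3.png",cv2.resize(c["frame"][220:340,330:490,::-1],None,fx=5,fy=5,interpolation=2))
c=capture("top");P=cloud(c);z=P[...,2]
for lo,hi in((.112,.124),(.098,.106),(.03,.037)):
  m=(z>lo)&(z<hi)&(abs(P[...,0]-.433)<.06)&(abs(P[...,1]+.13)<.09)
  if m.sum()>20: print(lo,*rect(P,m),np.median(z[m]))
```

```text
tx -0.5 ty 0.8 tz 32.8 mm az 0.03 deg [-1.7998e+02 -3.0000e-02 -8.3970e+01] [ 462.9 -330.4   60.8] 0.0209 7.2
0.03 [ 413.9 -212.4   11.1   18.7   73.4] 45 0.033497572740808
```

View pics/s3.png

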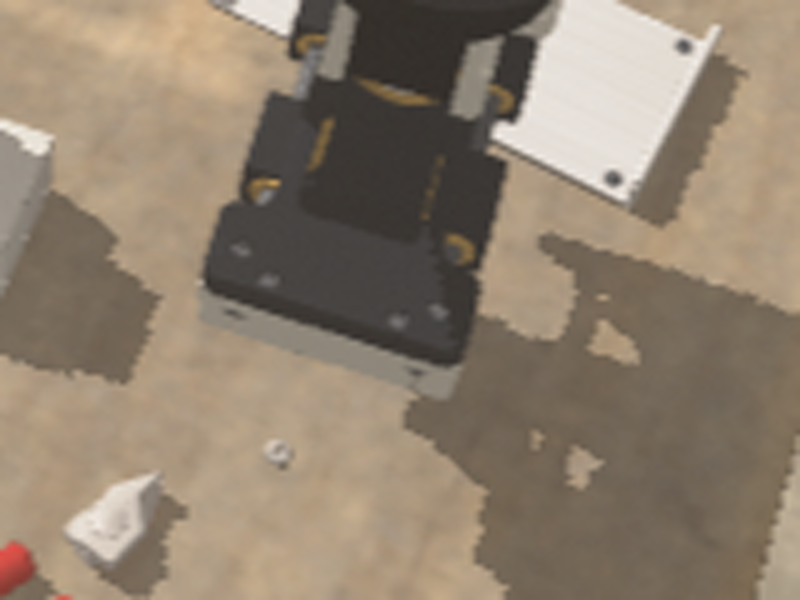

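Request:
apply_moves(
  targets=[
    [0,-0.0005,0.0008,0.015,0,0,0],
    [0,0,0,0.01,0,0,0],
    [0,0,0,0.004,0,0,0],
    [0,0,0,0.003,0,0,0],
    [0,0,0,0,0,0,0],
    [0,0,0,0,0,0,0],
    [0,0,0,0,0,0,0],
  ],
)

```text
time_s: 7.88
tcp_pos: [0.4618, -0.3298, 0.0285]
eef_rot: [-180.0, -0.0, -84.0]
contact_force: [0.6, -0.6, -1.2]
gripper_width: 0.0206
gripper_force: 20.0
```

Request:
apply_moves(
  targets=[
    [0,0,0,0.0012,0,0,0],
    [0,0,0,0,0,0,0],
    [0.5,0,0,0,0,0,0],
    [0.5,0,0,0,0,0,0],
    [0.5,0,0,0,0,0,0],
    [0.5,0,0,0,0,0,0],
    [0.5,0,0,0,0,0,0],
    [0.5,0,0,0,0,0,0],
    [0.6,0,0,-0.01,0,0,0],
    [1,0,0,-0.03,0,0,0],
    [1,0,0,-0.04,0,0,0],
    [1,0,0,-0.04,0,0,0],
    [1,0,0,-0.04,0,0,0],
    [1,0,0,-0.03,0,0,0],
    [1,-0.038,0,0,0,0,0],
    [1,-0.038,0,0,0,0,0],
    [1,-0.038,0,0,0,0,0],
    [1,0,0,0,0,0,0],
    [1,0,0,0,0,0,0],
    [1,0,0,0,0,0,0],
  ],
)

```text
time_s: 9.55
tcp_pos: [0.4498, -0.2162, 0.2178]
eef_rot: [-179.9, -0.0, -83.9]
contact_force: [0.9, -0.9, 0.3]
gripper_width: 0.0875
gripper_force: 0.0
```

```bash
cat >> h.py <<'E'
def seen(c,x,y,r,bands):
    P=cloud(c);z=P[...,2]
    for lo,hi in bands:
        m=(z>lo)&(z<hi)&(np.hypot(P[...,0]*1000-x,P[...,1]*1000-y)<r)
        if m.sum()>20: print((x,y),lo,*rect(P,m),np.median(z[m]).round(4))
E
python3 - <<'E'
from h import *
from plant import *
w=capture("wrist");t=capture("top");s=capture("scene")
for c in(t,w,s): seen(c,462,-330,40,[(.03,.04)])
for c in(t,w,s): seen(c,433,-128,80,[(.112,.124),(.098,.106)])
cv2.imwrite("pics/w4.png",w["frame"][:,:,::-1])
go(430.8,-122.2,180,-82.7)
E
```

```text
(462, -330) 0.03 [ 461.1 -329.8   19.4   25.9    5.9] 512 0.0351
(462, -330) 0.03 [ 461.9 -329.4   22.4   26.2    7. ] 174 0.0354
(433, -128) 0.112 [ 431.3 -128.4   31.8   28.9    7.5] 858 0.1189
(433, -128) 0.098 [ 433.8 -140.7   38.7   75.9    7.2] 769 0.1025
(433, -128) 0.112 [ 431.2 -122.7   33.9   65.     6.5] 545 0.1193
(433, -128) 0.098 [ 432.8 -128.6   40.1   99.     7.3] 567 0.1032
tx -96.3 ty 8.9 tz 36.9 mm az -1.37 deg [179.99  -0.   -84.07] [ 449.6 -217.1  216.9] 0.0879 9.7
```

View pics/w4.png

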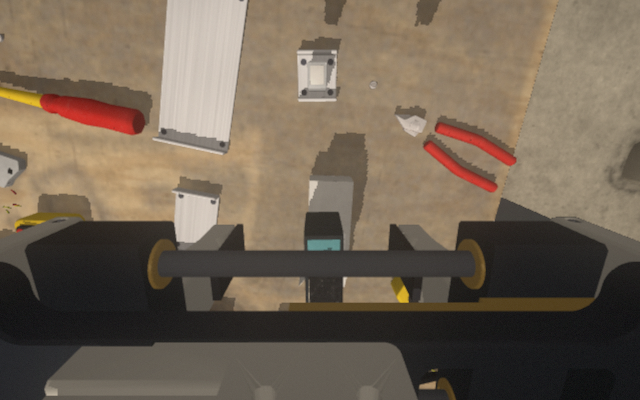

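Request:
apply_moves(
  newtons=25,
  targets=[
    [1,-0.0321,0.003,0,0,0,0],
    [1,-0.0321,0.003,0,0,0,0],
    [1,-0.0321,0.003,0,0,0,0],
    [1,0,0,0,0,0,-0.0152],
    [1,0,0,0,0,0,0],
    [1,0,0,0.035,0,0,0],
    [1,0,0,0.03,0,0,0],
    [1,0,0,0.015,0,0,0],
    [1,0,0,0.008,0,0,0],
    [1,0,0,0,0,0,0],
    [1,0,0,0,0,0,0],
    [1,0,0,0,0,0,0],
  ],
)

```text
time_s: 10.7
tcp_pos: [0.4315, -0.1219, 0.1299]
eef_rot: [-179.9, -0.0, -82.7]
contact_force: [-0.7, -0.3, -0.1]
gripper_width: 0.088
gripper_force: 0.0
```

```bash
python3 -c "
from h import *; go(430.8,-122.5,124.5,-82.7)"
```

```text
tx 0.5 ty 0.8 tz 5.4 mm az 0.03 deg [-1.7991e+02 -2.0000e-02 -8.2670e+01] [ 431.5 -121.9  129.9] 0.088 10.7
```

Request:
apply_moves(
  targets=[
    [1,0.0005,0.0005,0.0054,0,0,0],
    [1,0,0,0,0,0,0],
    [0,0,0,0,0,0,0],
    [0,0,0,0,0,0,0],
    [0,0,0,0,0,0,0],
    [0,0,0,0,0,0,0],
    [0,0,0,0,0,0,0],
    [0,0,0,0,0,0,0],
    [0,0,0,0,0,0,0],
    [0,0,0,0,0,0,0],
    [0,0,0,0,0,0,0],
    [0,0,0,0,0,0,0],
    [0,0,0,0,0,0,0],
    [0,0,0,0,0,0,0],
    [0,0,0,0,0,0,0],
    [0,0,0,0,0,0,0],
  ],
)

```text
time_s: 12.03
tcp_pos: [0.4301, -0.122, 0.1235]
eef_rot: [-180.0, -0.0, -82.6]
contact_force: [0.3, 0.2, 0.0]
gripper_width: 0.0319
gripper_force: 25.0
```

Request:
apply_moves(
  targets=[
    [0,0,0,-0.005,0,0,0],
    [0,0,0,-0.015,0,0,0],
    [0,0,0,-0.025,0,0,0],
    [0,0,0,-0.025,0,0,0],
    [0,0,0,0,0,0,0],
    [0,0,0,0,0,0,0],
    [0,0,0,0,0,0,0],
  ],
)

```text
time_s: 12.62
tcp_pos: [0.4297, -0.122, 0.1932]
eef_rot: [180.0, 0.0, -82.6]
contact_force: [0.5, -0.7, -1.1]
gripper_width: 0.0322
gripper_force: 25.0
```

```bash
python3 -c "
from h import *; go(604.5,-132.3,60,-94.5)
from plant import *
print(get_state()['gripper_force'])
seen(capture('top'),433,-128,100,[(.098,.106),(.16,.21)])"
```

```text
tx 32.6 ty -172.1 tz 133.2 mm az 11.85 deg [ 1.800e+02  2.000e-02 -8.265e+01] [ 429.7 -122.   193.2] 0.0322 12.62
24.999517500400543
(433, -128) 0.098 [ 450.1 -168.9   12.7   14.5   89.3] 42 0.1022
```

Request:
apply_moves(
  targets=[
    [0,0.0065,-0.0344,0,0,0,0],
    [0,0.0065,-0.0344,0,0,0,0],
    [0,0.0065,-0.0344,0,0,0,0],
    [0,0.0065,-0.0344,0,0,0,0],
    [0,0.0065,-0.0344,0,0,0,0],
    [0,0,0,0,0,0,0.0658],
    [0,0,0,0,0,0,0.0658],
    [0,0,0,0.035,0,0,0],
    [0,0,0,0.035,0,0,0],
    [0,0,0,0.035,0,0,0],
    [0,0,0,0.028,0,0,0],
    [0,0,0,0,0,0,0],
    [0,0,0,0,0,0,0],
    [0,0,0,0,0,0,0],
  ],
)

```text
time_s: 13.83
tcp_pos: [0.6056, -0.1323, 0.0614]
eef_rot: [-180.0, -0.0, -94.4]
contact_force: [0.7, 0.2, -0.2]
gripper_width: 0.0316
gripper_force: 25.0
```

```bash
python3 -c "
from h import *; go(604.5,-132.3,24.5,-94.5)
from plant import *
c=capture('top')
seen(c,433,-128,60,[(.112,.124),(.098,.106)])
seen(capture('scene'),433,-128,60,[(.112,.124),(.098,.106)])
"
```

```text
tx 0.1 ty 1.1 tz 36.9 mm az 0.06 deg [-1.7997e+02 -3.0000e-02 -9.4440e+01] [ 605.6 -132.3   61.4] 0.0316 13.83
(433, -128) 0.098 [ 433.2 -127.7   39.    99.     6.8] 1145 0.1025
(433, -128) 0.098 [ 433.1 -128.7   41.2   99.5    6.7] 1091 0.1034
```

Module is undisturbed. Lower the plug and release.

Request:
apply_moves(
  targets=[
    [0,0,0.0008,0.018,0,0,0],
    [0,0,0,0.012,0,0,0],
    [0,0,0,0.004,0,0,0],
    [0,0,0,0.003,0,0,0],
    [0,0,0,0,0,0,0],
    [0,0,0,0.001,0,0,0],
    [0,0,0,0,0,0,0],
    [0,0,0,0,0,0,0],
  ],
)

```text
time_s: 14.6
tcp_pos: [0.6045, -0.1322, 0.0237]
eef_rot: [-179.9, -0.0, -94.5]
contact_force: [-1.9, 0.1, 4.7]
gripper_width: 0.0318
gripper_force: 25.0
```

Request:
apply_moves(
  targets=[
    [0.6,0,0,0,0,0,0],
    [0.6,0,0,0,0,0,0],
    [0.6,0,0,0,0,0,0],
    [0.6,0,0,0,0,0,0],
    [0.6,0,0,0,0,0,0],
    [0.6,0,0,0,0,0,0],
    [0.7,0,0,-0.01,0,0,0],
    [1,0,0,-0.03,0,0,0],
    [1,0,0,-0.04,0,0,0],
    [1,0,0,-0.04,0,0,0],
    [1,0,0,-0.04,0,0,0],
    [1,0,0,-0.02,0,0,0],
    [1,0,0.04,0,0,0,0],
    [1,0,0.04,0,0,0,0],
    [1,0,0.04,0,0,0,0],
    [1,0,0.03,0,0,0,0],
    [1,0,0,0,0,0,0],
    [1,0,0,0,0,0,0],
    [1,0,0,0,0,0,0],
  ],
)

```text
time_s: 16.18
tcp_pos: [0.4551, -0.1204, 0.2036]
eef_rot: [-179.9, 0.0, -94.4]
contact_force: [0.0, -0.7, 0.0]
gripper_width: 0.0876
gripper_force: 0.0
```

Run:
```python
from h import *
from plant import *
t=capture("top");s=capture("scene");w=capture("wrist")
for c in(t,w,s): seen(c,604.5,-132,44,[(.010,.024),(.017,.024)])
go(433,-128.3,95,-83.3)
for c in(t,s): seen(c,462,-330,40,[(.03,.04)])
cv2.imwrite("pics/s5.png",np.hstack([cv2.resize(s["frame"][150:230,290:390,::-1],None,fx=4,fy=4,interpolation=2),cv2.resize(t["frame"][130:210,270:370,::-1],None,fx=4,fy=4,interpolation=2)]))
```

```text
(604.5, -132) 0.01 [ 604.5 -132.2   86.4   32.1   85.4] 456 0.0184
(604.5, -132) 0.017 [ 605.4 -120.7   62.7   32.    85. ] 330 0.0191
(604.5, -132) 0.01 [ 603.9 -132.1   87.5   34.3   83.3] 1460 0.0188
(604.5, -132) 0.017 [ 604.7 -121.3   63.7   32.7   85.4] 1051 0.0192
(604.5, -132) 0.01 [ 604.6 -132.2   86.4   34.2   85.8] 398 0.0192
(604.5, -132) 0.017 [ 604.9 -132.2   86.4   33.7   85.8] 285 0.02
tx 9.6 ty 21.7 tz 107.5 mm az -11.17 deg [ 1.800e+02 -1.000e-02 -9.447e+01] [ 455.3 -120.4  202.5] 0.0875 16.33
(462, -330) 0.03 [ 461.7 -328.6   20.4   26.8    6.8] 140 0.0343
(462, -330) 0.03 [ 462.3 -329.4   21.6   25.9    6.1] 176 0.0358
```

View pics/s5.png

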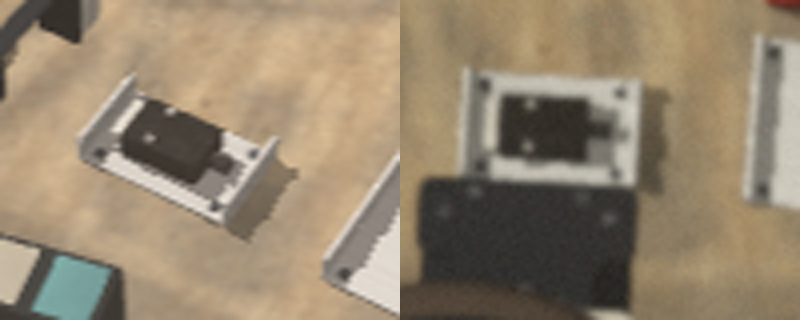

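Request:
apply_moves(
  newtons=45,
  targets=[
    [1,0.0096,0.0217,0,0,0,0],
    [1,0,0,0,0,0,-0.0621],
    [1,0,0,0,0,0,-0.0621],
    [1,0,0,0,0,0,0],
    [1,0,0,0.035,0,0,0],
    [1,0,0,0.035,0,0,0],
    [1,0,0,0.03,0,0,0],
    [1,0,0,0.0155,0,0,0],
    [1,0,0,0,0,0,0],
    [1,0,0,0,0,0,0],
    [1,0,0,0,0,0,0],
  ],
)

```text
time_s: 17.25
tcp_pos: [0.4333, -0.1283, 0.0878]
eef_rot: [-180.0, -0.0, -83.4]
contact_force: [0.5, 1.2, -0.4]
gripper_width: 0.0877
gripper_force: 0.0
```

```bash
python3 -c "
from h import *; go(433,-128.3,87,-83.3)"
```

```text
tx -0.1 ty 0.2 tz 0.8 mm az -0.06 deg [-1.7995e+02 -2.0000e-02 -8.3360e+01] [ 433.3 -128.3   87.8] 0.0877 17.25
```

Request:
apply_moves(
  targets=[
    [0,0,0,0,0,0,0],
    [0,0,0,0,0,0,0],
    [0,0,0,0,0,0,0],
    [0,0,0,0,0,0,0],
    [0,0,0,0,0,0,0],
    [0,0,0,0,0,0,0],
    [0,0,0,0,0,0,0],
    [0,0,0,0,0,0,0],
    [0,0,0,0,0,0,0],
    [0,0,0,0,0,0,0],
    [0,0,0,0,0,0,0],
    [0,0,0,0,0,0,0],
  ],
)

```text
time_s: 18.25
tcp_pos: [0.4323, -0.1283, 0.087]
eef_rot: [-180.0, -0.0, -83.3]
contact_force: [1.6, -0.4, -0.8]
gripper_width: 0.0397
gripper_force: 45.0
```

Request:
apply_moves(
  targets=[
    [0,0,0,-0.005,0,0,0],
    [0,0,0,-0.015,0,0,0],
    [0,0,0,-0.025,0,0,0],
    [0,0,0,-0.025,0,0,0],
    [0,0,0,-0.01,0,0,0],
    [0,0,0,0,0,0,0],
    [0,0,0,0,0,0,0],
    [0,0,0,0,0,0,0],
  ],
)

```text
time_s: 18.92
tcp_pos: [0.431, -0.1283, 0.1659]
eef_rot: [179.9, 0.0, -83.3]
contact_force: [-0.6, 0.4, -3.4]
gripper_width: 0.0395
gripper_force: 45.0
```

```bash
python3 -c "
from h import *; go(462,59.5,100,-97.4)
from plant import *
s=capture('scene');cv2.imwrite('pics/s6.png',cv2.resize(s['frame'][120:300,200:400,::-1],None,fx=3,fy=3,interpolation=2))
seen(s,430,-142,110,[(.03,.037)])
"
```

```text
tx -182.9 ty -52.6 tz 65.9 mm az 14.08 deg [ 1.7989e+02  3.0000e-02 -8.3320e+01] [ 431.  -128.3  165.9] 0.0395 18.92
(430, -142) 0.03 [ 427.9 -145.7   60.   144.9    0.5] 1810 0.0346
```

View pics/s6.png

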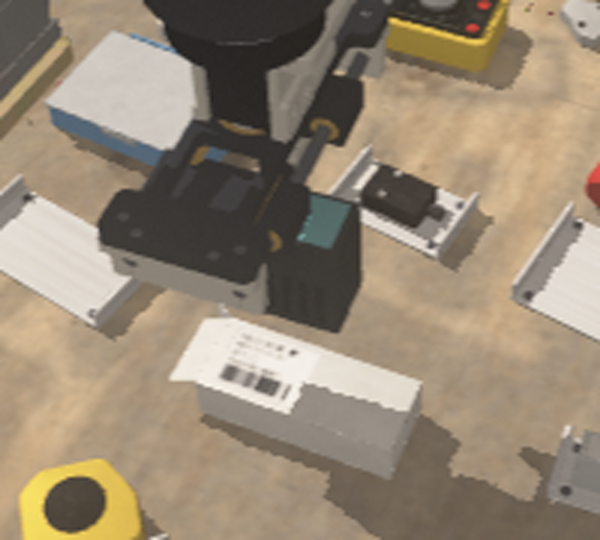

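Request:
apply_moves(
  targets=[
    [0,-0.0366,-0.0105,0,0,0,0],
    [0,-0.0366,-0.0105,0,0,0,0],
    [0,-0.0366,-0.0105,0,0,0,0],
    [0,-0.0366,-0.0105,0,0,0,0],
    [0,-0.0366,-0.0105,0,0,0,0],
    [0,0,0,0,0,0,0.0782],
    [0,0,0,0,0,0,0.0782],
    [0,0,0,0.03,0,0,0],
    [0,0,0,0.03,0,0,0],
    [0,0,0,0.02,0,0,0],
    [0,0,0,0,0,0,0],
    [0,0,0,0,0,0,0],
    [0,0,0,0,0,0,0],
  ],
)

```text
time_s: 20.05
tcp_pos: [0.4634, 0.0597, 0.0875]
eef_rot: [-180.0, -0.0, -97.3]
contact_force: [-0.0, 0.3, -1.3]
gripper_width: 0.0398
gripper_force: 45.0
```

```bash
python3 -c "
from h import *; go(462,59.5,57,-97.4)
from plant import *
s=capture('scene');cv2.imwrite('pics/s7.png',cv2.resize(s['frame'][120:270,130:330,::-1],None,fx=3,fy=3,interpolation=2))
seen(capture('top'),430,-142,100,[(.03,.037)])
"
```

```text
tx 0.3 ty 1.4 tz 30.5 mm az 0.05 deg [-1.7999e+02 -2.0000e-02 -9.7350e+01] [463.4  59.7  87.5] 0.0398 20.05
(430, -142) 0.03 [ 427.6 -145.5   58.1  142.3    1. ] 1748 0.0334
```

View pics/s7.png

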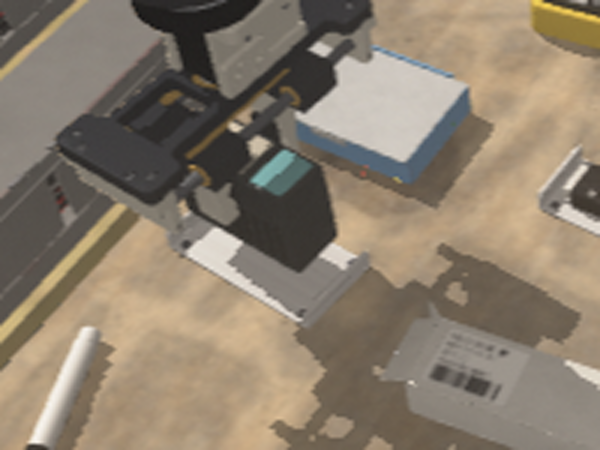

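Request:
apply_moves(
  targets=[
    [0,0.0003,0.0012,0.014,0,0,0],
    [0,0,0,0.01,0,0,0],
    [0,0,0,0.004,0,0,0],
    [0,0,0,0.0025,0,0,0],
    [0,0,0,0.001,0,0,0],
    [0,0,0,0,0,0,0],
    [0,0,0,0,0,0,0],
    [0,0,0,0,0,0,0],
  ],
)

```text
time_s: 20.82
tcp_pos: [0.4621, 0.0596, 0.056]
eef_rot: [-179.9, 0.0, -97.4]
contact_force: [-0.5, 0.5, -0.2]
gripper_width: 0.0398
gripper_force: 45.0
```

Request:
apply_moves(
  targets=[
    [0,0,0,0.0007,0,0,0],
    [0,0,0,0,0,0,0],
    [0,0,0,0,0,0,0],
  ],
)

```text
time_s: 21.07
tcp_pos: [0.4621, 0.0596, 0.0559]
eef_rot: [-179.9, 0.0, -97.4]
contact_force: [-3.9, 0.1, 10.7]
gripper_width: 0.0397
gripper_force: 45.0
```

Request:
apply_moves(
  targets=[
    [1,0,0,0,0,0,0],
    [1,0,0,0,0,0,0],
    [1,0,0,0,0,0,0],
    [1,0,0,0,0,0,0],
    [1,0,0,0,0,0,0],
    [1,0,0,-0.01,0,0,0],
    [1,0,0,-0.03,0,0,0],
    [1,0,0,-0.04,0,0,0],
    [1,0,0,-0.04,0,0,0],
    [1,0,0,-0.03,0,0,0],
    [1,0.04,0.0013,0,0,0,0],
    [1,0.04,0.0013,0,0,0,0],
    [1,0.04,0.0013,0,0,0,0],
    [1,0.03,0.001,0,0,0,0],
    [1,0,0,0,0,0,0],
    [1,0,0,0,0,0,0],
    [1,0,0,0,0,0,0],
  ],
)

```text
time_s: 22.48
tcp_pos: [0.4376, -0.0888, 0.2047]
eef_rot: [-180.0, 0.0, -97.4]
contact_force: [1.1, 0.8, -0.3]
gripper_width: 0.088
gripper_force: 0.0
```

Run:
```python
from h import *
from plant import *
t=capture("top");s=capture("scene");w=capture("wrist")
for c in(t,s): seen(c,462,60,70,[(.068,.076)])
for c in(t,w,s): seen(c,430,-144,100,[(.029,.038)])
go(429.4,-143.5,24,-88.5)
f=lambda c,v,u,k:cv2.resize(c["frame"][v:v+80,u:u+120,::-1],None,fx=k,fy=k,interpolation=2)
cv2.imwrite("pics/s8.png",np.vstack([np.hstack([f(s,170,170,3),f(t,195,165,3)]),np.hstack([f(s,210,250,3),f(t,210,260,3)])]))
```

```text
(462, 60) 0.068 [467.5  72.3  73.7  36.   88.2] 442 0.0717
(462, 60) 0.068 [460.7  59.2 101.5  38.8  80.8] 670 0.0726
(430, -144) 0.029 [ 429.2 -170.3   52.2   91.2    4.3] 1176 0.0335
(430, -144) 0.029 [ 431.4 -145.3   62.   142.8    3.9] 6382 0.0339
(430, -144) 0.029 [ 428.1 -145.8   60.5  145.     0.5] 1890 0.0345
tx 56.2 ty 1.3 tz 180.7 mm az -8.80 deg [180.    0.  -97.3] [437.8 -87.9 204.7] 0.0877 22.63
```

View pics/s8.png

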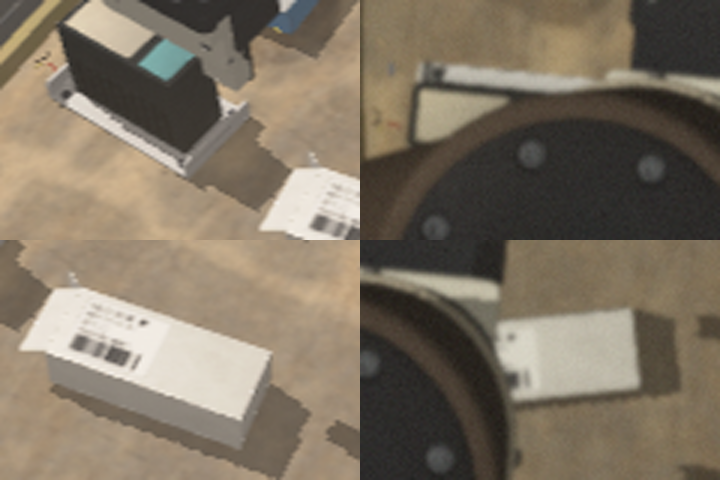

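Run:
```python
from h import *
from plant import *
w=capture("wrist");P=cloud(w);z=P[...,2]
m=(z>.012)&(z<.045)&(np.hypot(P[...,0]-.43,P[...,1]+.144)<.1)
Q=P[m]*1000; 
a=np.radians(4.2);X=np.array([np.cos(a),np.sin(a)]);Y=np.array([-np.sin(a),np.cos(a)])
o=np.array([430,-144]);q=Q[:,:2]-o; x,y=q@X,q@Y
for lo in range(-80,80,10):
    k=(y>=lo)&(y<lo+10)&(Q[:,2]>25)
    if k.sum()>5: print(lo,np.percentile(x[k],[1,99]).round(1),np.percentile(Q[k,2],[2,50]).round(1))
print(np.percentile(y,[.2,1,99,99.8]).round(1))
print(w["T"].round(3))
```

```text
-80 [-28.9  21.8] [32.  33.9]
-70 [-28.6  22. ] [32.2 33.9]
-60 [-28.9  22. ] [32.3 33.8]
-50 [-28.7  22.1] [32.4 33.9]
-40 [-28.9  22. ] [32.3 33.8]
-30 [-28.9  22. ] [32.3 33.8]
-20 [-28.8  22. ] [32.4 33.9]
-10 [-28.9  22. ] [32.5 34. ]
0 [-28.9  21.9] [32.7 34.1]
10 [-28.9  21.9] [32.4 34.2]
20 [-28.9  22. ] [32.6 34. ]
30 [-29.   21.9] [32.5 33.9]
40 [-28.9  21.9] [32.6 33.9]
50 [-28.4  23.1] [30.8 33.3]
60 [-28.1  30.6] [25.6 28.8]
70 [-28.   20.6] [25.1 25.5]
[-72.3 -71.4  72.6  74.3]
[[-0.992  0.123  0.034  0.429]
 [ 0.127  0.956  0.264 -0.16 ]
 [-0.     0.266 -0.964  0.344]
 [ 0.     0.     0.     1.   ]]
```

Request:
apply_moves(
  newtons=55,
  targets=[
    [1,0.0275,0,0,0,0,0],
    [1,0.0275,0,0,0,0,0],
    [1,0,0,0,0,0,-0.0639],
    [1,0,0,0,0,0,-0.0639],
    [1,0,0,0,0,0,0],
    [1,0,0,0.04,0,0,0],
    [1,0,0,0.04,0,0,0],
    [1,0,0,0.035,0,0,0],
    [1,0,0,0.025,0,0,0],
    [1,0,0,0,0,0,0],
    [1,0,0,0,0,0,0],
    [1,0,0,0,0,0,0],
  ],
)

```text
time_s: 23.68
tcp_pos: [0.4318, -0.1429, 0.066]
eef_rot: [-179.9, -0.0, -85.9]
contact_force: [0.7, 0.1, 0.6]
gripper_width: 0.0876
gripper_force: 0.0
```

```bash
python3 -c "
from h import *; go(431,-142.5,25,-85.8)"
```

```text
tx -0.4 ty 0.7 tz 41.0 mm az -0.07 deg [-1.7992e+02 -2.0000e-02 -8.5870e+01] [ 431.8 -142.9   66. ] 0.0876 23.68
```

Request:
apply_moves(
  targets=[
    [1,-0.0004,0.0005,0.02,0,0,0],
    [1,0,0,0.012,0,0,0],
    [1,0,0,0.006,0,0,0],
    [1,0,0,0.003,0,0,0],
    [1,0,0,0,0,0,0],
    [1,0,0,0,0,0,0],
    [0,0,0,0,0,0,0],
    [0,0,0,0,0,0,0],
    [0,0,0,0,0,0,0],
    [0,0,0,0,0,0,0],
    [0,0,0,0,0,0,0],
    [0,0,0,0,0,0,0],
    [0,0,0,0,0,0,0],
    [0,0,0,0,0,0,0],
    [0,0,0,0,0,0,0],
    [0,0,0,0,0,0,0],
  ],
)

```text
time_s: 25.02
tcp_pos: [0.4304, -0.1429, 0.0241]
eef_rot: [-180.0, -0.0, -85.9]
contact_force: [-0.6, -0.2, 6.2]
gripper_width: 0.0623
gripper_force: 55.0
```

Request:
apply_moves(
  targets=[
    [0,0,0,-0.003,0,0,0],
    [0,0,0,-0.01,0,0,0],
    [0,0,0,-0.02,0,0,0],
    [0,0,0,-0.025,0,0,0],
    [0,0,0,-0.025,0,0,0],
    [0,0,0,-0.015,0,0,0],
    [0,0,0,0,0,0,0],
    [0,0,0,0,0,0,0],
    [0,0,0,0,0,0,0],
  ],
)

```text
time_s: 25.77
tcp_pos: [0.4291, -0.1429, 0.121]
eef_rot: [179.9, 0.0, -85.9]
contact_force: [0.2, 0.8, -1.7]
gripper_width: 0.062
gripper_force: 55.0
```

```bash
python3 -c "
from h import *; go(596.5,-325.5,70,-96.2)
from plant import *
print(get_state()['contact_force'],get_state()['moment'])
s=capture('scene');cv2.imwrite('pics/s9.png',cv2.resize(s['frame'][120:300,220:420,::-1],None,fx=3,fy=3,interpolation=2))
"
```

```text
tx 194.1 ty -153.9 tz 51.0 mm az 10.30 deg [ 1.7992e+02  2.0000e-02 -8.5900e+01] [ 429.1 -142.9  121. ] 0.062 25.77
[ 0.17650647  0.76465235 -1.69082312] [ 0.05868736 -0.00678497 -0.00248102]
```

View pics/s9.png

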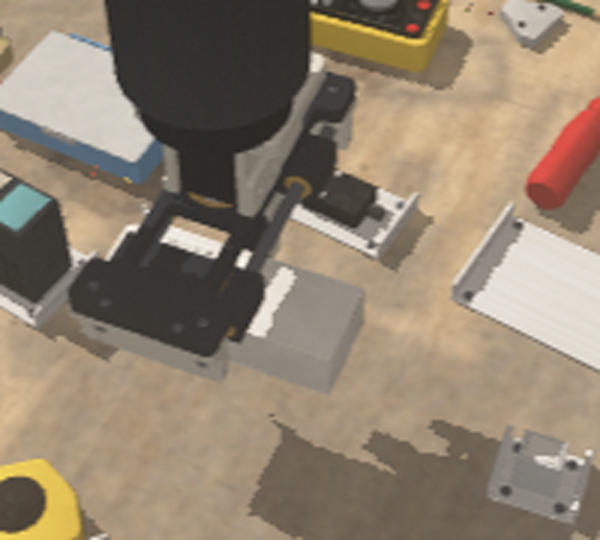

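Request:
apply_moves(
  targets=[
    [0,0.02,-0.016,0,0,0,0],
    [0,0.029,-0.023,0,0,0,0],
    [0,0.029,-0.023,0,0,0,0],
    [0,0.029,-0.023,0,0,0,0],
    [0,0.029,-0.023,0,0,0,0],
    [0,0.029,-0.023,0,0,0,0],
    [0,0.029,-0.023,0,0,0,0],
    [0,0,0,0,0,0,0.0572],
    [0,0,0,0,0,0,0.0572],
    [0,0,0,0.02,0,0,0],
    [0,0,0,0.02,0,0,0],
    [0,0,0,0.011,0,0,0],
    [0,0,0,0,0,0,0],
    [0,0,0,0,0,0,0],
    [0,0,0,0,0,0,0],
  ],
)

```text
time_s: 27.07
tcp_pos: [0.598, -0.3255, 0.0712]
eef_rot: [-180.0, -0.0, -96.1]
contact_force: [-0.4, -1.6, -0.7]
gripper_width: 0.0621
gripper_force: 55.0
```

```bash
python3 -c "
from h import *; go(596.5,-325.5,28,-96.2)"
```

```text
tx 0.2 ty 1.5 tz 43.2 mm az 0.06 deg [-1.7998e+02 -2.0000e-02 -9.6140e+01] [ 598.  -325.5   71.2] 0.0621 27.07
```

Request:
apply_moves(
  targets=[
    [0,0,0.0015,0.018,0,0,0],
    [0,0,0,0.014,0,0,0],
    [0,0,0,0.006,0,0,0],
    [0,0,0,0.003,0,0,0],
    [0,0,0,0.0015,0,0,0],
    [0,0,0,0.0015,0,0,0],
    [0,0,0,0,0,0,0],
    [0,0,0,0,0,0,0],
    [0,0,0,0,0,0,0],
  ],
)

```text
time_s: 27.82
tcp_pos: [0.5964, -0.3253, 0.0274]
eef_rot: [-179.9, -0.0, -96.2]
contact_force: [0.4, 0.7, -1.4]
gripper_width: 0.062
gripper_force: 55.0
```

Request:
apply_moves(
  targets=[
    [0,0,0,0.0008,0,0,0],
    [0,0,0,0,0,0,0],
    [0,0,0,0,0,0,0],
  ],
)

```text
time_s: 28.07
tcp_pos: [0.5964, -0.3253, 0.0271]
eef_rot: [-179.9, -0.0, -96.2]
contact_force: [-1.1, 1.3, 5.6]
gripper_width: 0.0621
gripper_force: 55.0
```

Touching down; release, lift and move off to check everything.

Request:
apply_moves(
  targets=[
    [1,0,0,0,0,0,0],
    [1,0,0,0,0,0,0],
    [1,0,0,0,0,0,0],
    [1,0,0,0,0,0,0],
    [1,0,0,0,0,0,0],
    [1,0,0,-0.008,0,0,0],
    [1,0,0,-0.02,0,0,0],
    [1,0,0,-0.04,0,0,0],
    [1,0,0,-0.04,0,0,0],
    [1,0,0,-0.04,0,0,0],
    [1,0,0,-0.04,0,0,0],
    [1,-0.04,0,0,0,0,0],
    [1,-0.04,0,0,0,0,0],
    [1,-0.04,0,0,0,0,0],
    [1,-0.04,0,0,0,0,0],
    [1,-0.02,0,0,0,0,0],
    [1,0,0,0,0,0,0],
    [1,0,0,0,0,0,0],
    [1,0,0,0,0,0,0],
    [1,0,0,0,0,0,0],
  ],
)

```text
time_s: 29.73
tcp_pos: [0.6152, -0.147, 0.2142]
eef_rot: [-180.0, -0.0, -96.2]
contact_force: [-1.2, 0.5, 0.2]
gripper_width: 0.0877
gripper_force: 0.0
```

Run:
```python
from h import *
from plant import *
t=capture("top");s=capture("scene");w=capture("wrist")
for c in(t,s,w):
  seen(c,597,-325,100,[(.030,.042)])
  seen(c,462,-330,40,[(.03,.04)]); seen(c,462,60,70,[(.068,.076)]); seen(c,604.5,-132,30,[(.017,.022)]); seen(c,605,74,100,[(.026,.033)])
cv2.imwrite("pics/end.png",s["frame"][:,:,::-1]); print(get_state()["time_s"])
t0=dict(np.load("top0.npz"));seen(t0,605,74,100,[(.026,.033)])
```

```text
(597, -325) 0.03 [ 617.5 -326.3  148.9  105.    83.8] 1848 0.0362
(462, -330) 0.03 [ 461.8 -328.5   20.2   26.7    6.1] 141 0.0344
(462, 60) 0.068 [462.5  59.9  99.4  39.   82.7] 1069 0.0717
(604.5, -132) 0.017 [ 610.2 -136.6   41.7   19.3   85.1] 145 0.0192
(605, 74) 0.026 [6.027e+02 8.760e+01 9.230e+01 1.656e+02 2.000e-01] 2641 0.0282
(597, -325) 0.03 [ 615.7 -325.3  150.7  102.1   83.5] 1778 0.0375
(462, -330) 0.03 [ 462.5 -329.3   21.3   26.1    7.6] 172 0.0356
(462, 60) 0.068 [462.3  59.1 100.8  40.3  82.5] 816 0.0726
(604.5, -132) 0.017 [ 605.  -132.3   59.2   33.9   87.9] 257 0.0199
(605, 74) 0.026 [604.3  87.  167.4  95.2  88.6] 1802 0.0291
(597, -325) 0.03 [ 619.9 -292.4   75.3  108.8   89.9] 4024 0.0369
(604.5, -132) 0.017 [ 604.7 -128.2   49.6   31.4   85.4] 948 0.0192
(605, 74) 0.026 [600.5  11.9  22.8  91.1  84. ] 858 0.0278
29.8833
(605, 74) 0.026 [6.026e+02 8.750e+01 9.230e+01 1.653e+02 3.000e-01] 2632 0.0282
```

View pics/end.png

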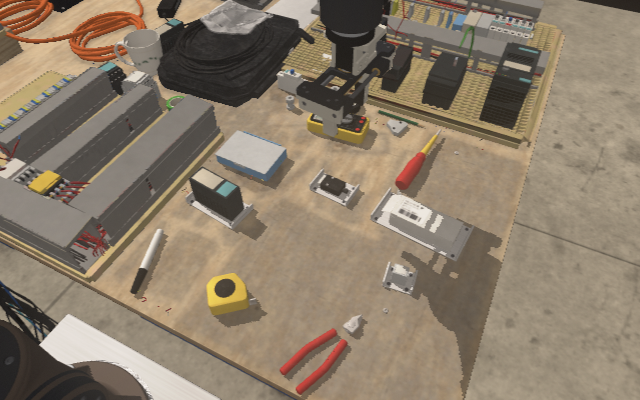

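```bash
python3 -c "
from plant import *; print(close_job())"
```

```text
the job is handed in; nothing more can be done
None
```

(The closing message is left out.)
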